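# Put four containers into the bottle holders that fit

## Robot

A 7-joint arm with a two-finger parallel gripper is mounted at the origin on a cart in front of the work surface, level with it; the furniture and walls round the work are solid. World frame = base frame: x ahead of the robot, y to its left, z up, the work surface at z = 0. Lengths are in mm, angles in rad, forces in N, time in s.
With the tool pointing down it reaches from about 400 to 875 mm from the base axis. Payload 4.4 kg.
Tool frame: the origin (TCP) lies midway between the tips of the shut fingers; the grasp point (between the pads) lies 19 mm behind it; z points along the fingers, y is the line along which they close (so a half turn about z gives the same grasp; the last joint's range is limited). The gripper opens to 85 mm and grips with 20 to 120 N. Pads are 22 mm wide; open, the fingers measure 114 mm over their backs; the gripper's body (76 mm by 85 mm) begins 54 mm behind the grasp point. The pads swing forward as they close: fully open they stand 13 mm farther back than shut.
Start: joints at [1.156, 0.628, 0.038, 1.517, -0.027, 0.996, -0.02], TCP at [222.179, -610.864, 231.313] pointing down, gripper open.
Joint ranges: [-3.06, 3.06], [-0.37, 2.12], [-1.25, 1.32], [0.18, 2.47], [-1.1, 4.24], [0.23, 1.98], [-2.94, 2.94]. Speed limits (rad/s): [2.57, 2.57, 3.14, 3.14, 3.14, 3.14, 3.14].

## Interface

Orientations are given as [roll, pitch, yaw] about the fixed x, y, z axes, in that order (R = Rz(yaw) Ry(pitch) Rx(roll)).
In Python, from cell import read_state, get_image, finish_job gives the robot as it stands.
- The arm moves only by the tool send_rows, never from a script. Its argument "series" is a list of rows, each an object of numbers: "ax", "ay", "az": the turn, a rotation vector about the tool's x, y, z in rad; "dx", "dy", "dz": the shift along the tool's x, y, z in cm; "hand": the closure, from 0 (fully open) to 1 (shut). In form: [{"ax": .., "ay": .., "az": .., "dx": .., "dy": .., "dz": .., "hand": ..}, ...]. A call has 1 to 10 rows; each row is the pose to reach, as a shift and turn from the pose commanded when the call began, along the tool's axes at that moment; what a row does not reach only later rows make up. A row lasts 1/10 s, in which the tool goes at most 50 mm and 8.59 degrees, less where a joint would pass 70% of its speed; a pose out of reach is approached as far as the arm can. A call with a gripper value outside its range is refused whole. The fingers move at their own pace and stop on an object; the grip force is fixed at half the most. Time passes only in rows, so rows that repeat a pose let the fingers close. It gives the time, the measured TCP pose, the force, the opening and the grip force at its end, in the units of the state.
- read_state(): the state, without advancing time (a new reading comes with each control period).
- get_image(name): name is "side" or "top"; returns a dict with "pixels" (420x560x3 uint8, red, green, blue), "mtx" (3x3 intrinsics, pixels), "R" (3x3) and "t" (3): a world point X has camera coordinates R X + t. Camera axes: x right, y down, z forward; pixel columns grow to the right and rows downward; lengths in mm; the calibration is good to about 2 mm. A picture is of the moment at which its call begins. There is no depth.
- finish_job(): hands the job in; it is judged then, once.
The state is a dict: "clock": time; "qpos": joint angles; "qd": joint speeds; "tau": joint torques, N m; "eef_pos": TCP position; "tool_rot": TCP orientation; "force": force on the tool from outside, world axes, zero at the start; "torque": the same for the moment, N m; "width": finger opening in mm; "gripper_force": force on a finger pad.
Only numpy, scipy, OpenCV 4.12 (cv2) and the standard library are available. Lean on these libraries where they do the work, as an engineer would, in place of code of your own. Each camera call takes 0.05 s, during which the arm holds its last target. There are 200 camera calls.

## Task

Put the four closed containers that stand among the holders in the front part of the bench (the sample tube and the three lidded jars, not the things at the back) away in the four round bottle holders: each one upright, sitting on the floor of the holder whose ring fits it, narrowest container in the narrowest ring and so on to the widest in the widest. Leave the open tub and the wax block where they are.

Things in the scene. Friction and masses are not known exactly. Their poses are not given: they have to be found in the camera images.
- tube_center (a point): sample tube standing upright, of clear glass that hardly shows, so that one sees its red stopper and, below it, the reddish contents: 22 mm diameter (stopper 16 mm, above 52 mm), 66 mm tall, the narrowest container; the point is its centre, half-way up (33 mm above its underside); z up along its axis
- slim_jar_center (a point): slim jar of clear glass that hardly shows, with a black cap and a white label and contents in its lower part, upright: about 38 mm diameter (cap 33 mm, above 83 mm), 89 mm tall, the second narrowest; the point is its centre, half-way up (44.5 mm above its underside); z up along its axis
- powder_jar_center (a point): white jar with a blue cap, upright: about 50 mm diameter (cap 47 mm, above 64 mm), 82 mm tall, the second widest; the point is its centre, half-way up (41 mm above its underside); z up along its axis
- squat_jar_center (a point): short squat jar with a light grey lid, upright among the holders (a similar jar at the back wall is part of the room): 62 mm diameter (lid 58 mm, above 31 mm), 45 mm tall, the widest and lowest container; the point is its centre, half-way up (22.5 mm above its underside); z up along its axis
- holder_a: round fixed bottle holder: bright metal ring on a thin dark rubber disc, inner (bore) diameter 30 mm (the ring's wall is 3 mm thick, its lip flares 2.5 mm outward; disc 46 mm across), the narrowest of the four holders. Origin on its axis at the bench; z up. The inner floor lies 4 mm and the lip 12 mm above the bench
- holder_b: round fixed bottle holder: bright metal ring on a thin dark rubber disc, inner (bore) diameter 47 mm (the ring's wall is 3 mm thick, its lip flares 2.5 mm outward; disc 63 mm across), the second narrowest of the four holders. Origin on its axis at the bench; z up. The inner floor lies 4 mm and the lip 12 mm above the bench
- holder_c: round fixed bottle holder: bright metal ring on a thin dark rubber disc, inner (bore) diameter 59 mm (the ring's wall is 3 mm thick, its lip flares 2.5 mm outward; disc 75 mm across), the second widest of the four holders. Origin on its axis at the bench; z up. The inner floor lies 4 mm and the lip 12 mm above the bench
- holder_d: round fixed bottle holder: bright metal ring on a thin dark rubber disc, inner (bore) diameter 71 mm (the ring's wall is 3 mm thick, its lip flares 2.5 mm outward; disc 87 mm across), the widest of the four holders. Origin on its axis at the bench; z up. The inner floor lies 4 mm and the lip 12 mm above the bench
- open_tub_center (a point): open white fluted tub without a lid, loose, 70 mm across, 37 mm tall; to be left alone; the point is half-way up on its axis
- wax_center (a point): yellow block of modelling wax, loose, 30 x 62 x 19 mm (long along its y); to be left alone; the point is its centre
There are look-alikes about, which are no part of the job. Leave any green look-alike of the holder_c alone.

How it is judged (in metres and radians):
At the end, for the whole second after the job is handed in: Narrowest container in the narrowest holder and so on to the widest: each within 9 mm of its holder's axis, at most 4 mm above its floor, upright within 0.12 rad, released and at rest; open tub and wax block within 15 mm of their places (horizontal distance between tube_center and holder_a below 0.009 m and z of tube_center in the frame of holder_a below 0.041 m and angle between each of tube_center, slim_jar_center, powder_jar_center, squat_jar_center's own z axis and vertical below 0.12 rad and linear speed of each of tube, slim_jar, powder_jar, squat_jar below 0.02 m/s and horizontal distance between slim_jar_center and holder_b below 0.009 m and z of slim_jar_center in the frame of holder_b below 0.0525 m and horizontal distance between powder_jar_center and holder_c below 0.009 m and z of powder_jar_center in the frame of holder_c below 0.049 m and horizontal distance between squat_jar_center and holder_d below 0.009 m and z of squat_jar_center in the frame of holder_d below 0.0305 m and distance of each of open_tub_center, wax_center from where it was at the start of the episode below 0.015 m); the robot touches nothing.
It fails at once if the open tub or the wax block is pushed or carried 25 mm or more from its place (distance of any of open_tub_center, wax_center from where it was at the start of the episode above 0.025 m).
It also fails if it takes over 109 s, if anything falls off the work surface, if the arm or the gripper's body presses on something with over 40 N, if the wrist force passes 120 N, or if a joint passes its speed limit or range.

## Working session

There is one attempt and no reset: what is moved stays moved. The work goes in short steps, Python scripts to look and compute and a tool call to move; the robot and the scene stay as the last step left them, time stands still between calls to the robot, and variables do not carry over. Pictures are saved under pics/ and viewed, at most 14 in all, crops included, and the job is handed in when it is done.

Besides the shell and the picture viewer there is one more tool, called after ">>>" by a JSON object that holds its "method" and its "body", one argument or row to a line. send_rows: Moves the arm, as the interface text tells. Its arguments: {"type":"object","properties":{"series":{"type":"array","items":{"type":"object","properties":{"ax":{"type":"number"},"ay":{"type":"number"},"az":{"type":"number"},"dx":{"type":"number"},"dy":{"type":"number"},"dz":{"type":"number"},"hand":{"type":"number"}}}}},"required":["series"]}

```bash
mkdir -p pics; cat > h.py <<'E'
import numpy as np,cv2
from cell import *
def grab(n,f,crop=None,s=1):
    im=get_image(n); np.savez(f'pics/{n}.npz',**im)
    save(n,f,crop,s); return im
def save(n,f,crop=None,s=1):
    p=np.load(f'pics/{n}.npz')['pixels'][:,:,::-1]
    if crop: x0,y0,x1,y1=crop; p=p[y0:y1,x0:x1]
    cv2.imwrite('pics/'+f,cv2.resize(p,None,fx=s,fy=s,interpolation=cv2.INTER_CUBIC))
def ray(n,u,v,z):
    d=np.load(f'pics/{n}.npz');R,t=d['R'],d['t']
    c=-R.T@t; r=R.T@np.linalg.inv(d['mtx'])@[u,v,1]
    return np.round(c+r*(z-c[2])/r[2],1)
def proj(n,X):
    d=np.load(f'pics/{n}.npz'); p=d['mtx']@(d['R']@np.array(X,float)+d['t']); return np.round(p[:2]/p[2],1)
E
python3 - <<'E'
from h import *
for n in('top','side'):
    im=grab(n,n+'0.png',None,1.4); print(n,-im['R'].T@im['t'],im['R'][2])
print(read_state())
E
```

```text
top [ 458.11692913  -43.14962242 1242.56965489] [ 0.06570557  0.00458703 -0.99782851]
side [258.01186634 995.19308429 502.07440177] [ 0.25386223 -0.89099717 -0.37640138]
{'clock': 0.1, 'qpos': array([ 1.15622422,  0.62923468,  0.03846372,  1.51825668, -0.02698767,
        0.99631038, -0.02000283]), 'qd': array([ 0.00167343, -0.00105964,  0.00133538, -0.00424014, -0.00032695,
       -0.00116799,  0.00072299]), 'tau': array([ 3.34013777e-03, -5.64527929e+01,  1.23055849e+00, -1.93971634e+01,
        1.12292968e-02,  5.48025899e-03,  1.71689010e-05]), 'eef_pos': array([ 221.95906187, -610.33798493,  230.49730538]), 'tool_rot': array([-3.13990245e+00,  3.73327186e-05,  3.48760940e-01]), 'force': array([-0.25907554,  1.48229536, -0.11039488]), 'torque': array([-0.00457327, -0.03937386,  0.01020659]), 'gripper_force': 0.0, 'width': 85.319995967913}
```

View pics/top0.png

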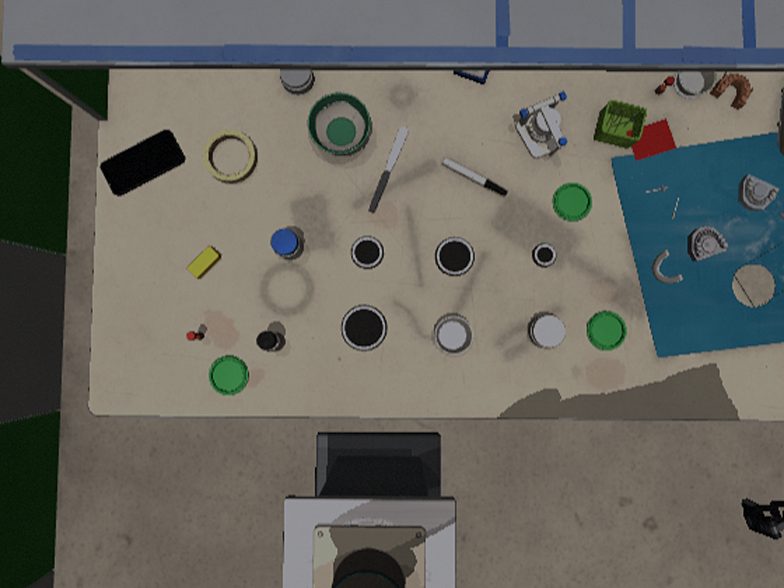

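View pics/side0.png

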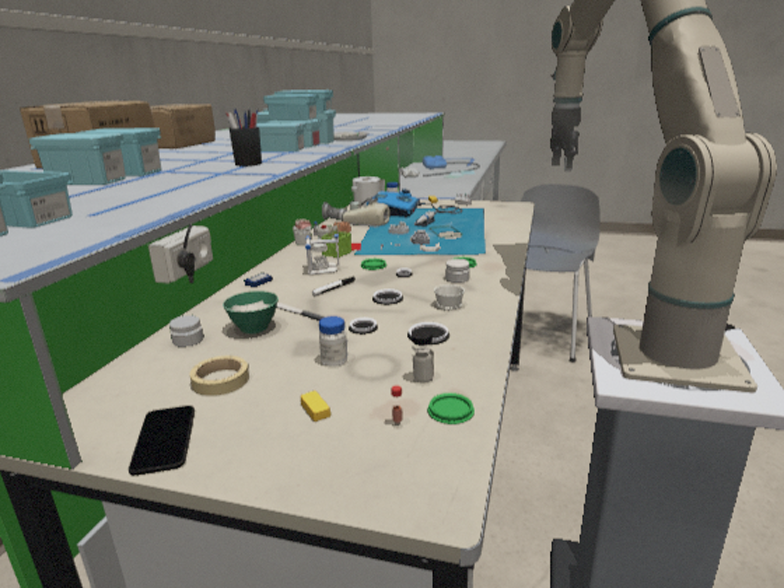

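The top view shows the tube (193,336), slim jar (267,340), powder jar (285,242), squat jar (547,331) and tub (453,334). The holders are a (543,255), b (367,252), c (454,256) and d (363,328). I'll enlarge these areas.

```bash
python3 - <<'E'
from h import *
save('top','t1.png',(125,150,285,270),5)
save('top','t2.png',(250,150,410,270),5)
E
```

```text
(no output)
```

View pics/t1.png

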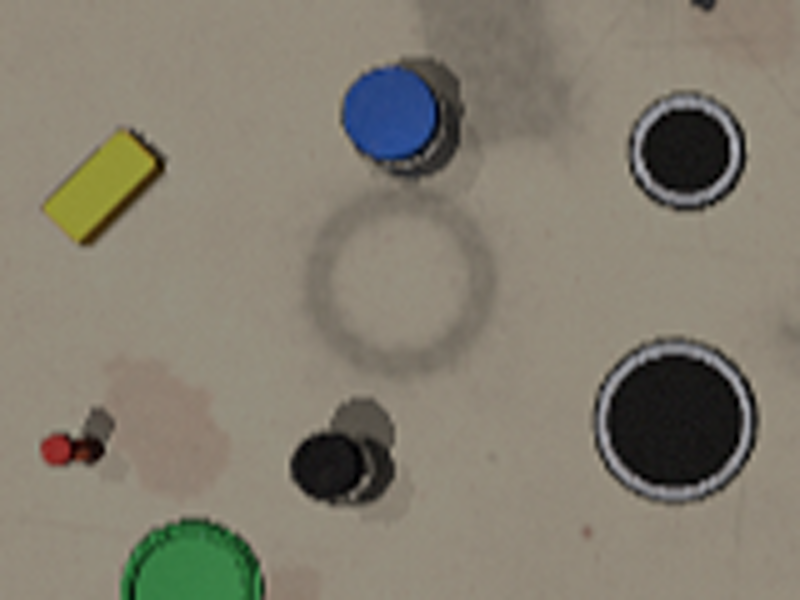

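View pics/t2.png

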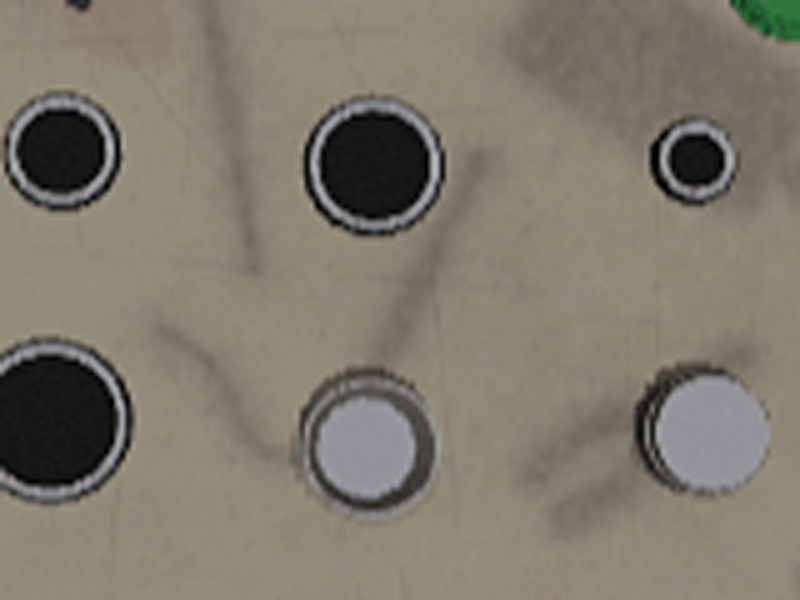

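```bash
cat > m.py <<'E'
from h import *
def P(x0,y0,u,v,z): return ray('top',x0+(u+.5)/5-.5,y0+(v+.5)/5-.5,z)
E
python3 - <<'E'
from m import *
L=dict(tube=(125,57,450,66),slim=(125,328,466,89),powder=(125,390,113,82),squat=(250,711,432,45),tub=(250,368,442,37),wax=(125,104,186,19),
a=(250,696,160,12),b=(125,688,151,12),b2=(250,62,151,12),c=(250,375,165,12),d=(125,676,420,12),gr=(125,193,590,5))
for k,(x0,u,v,z) in L.items(): p=P(x0,150,u,v,z);print(k,p,np.hypot(*p[:2]),proj('side',p)*1.4, proj('side',[p[0],p[1],0])*1.4)
# ring outer widths
for n,x0,l,r,v in(('a',250,656,737,160),('b',250,5,119,151),('c',250,307,443,165),('d',125,597,756,420)):print(n,P(x0,150,l,v,12)-P(x0,150,r,v,12))
save('side','s1.png',(190,170,350,310),5)
E
```

```text
tube [451.6 320.4  66. ] 553.7135721652486 [395.5  385.84] [396.34 422.66]
slim [444.8 180.2  89. ] 479.9157009309031 [420.56 331.94] [420.84 377.16]
powder [620.  154.1  82. ] 638.8636865560602 [330.68 319.9 ] [333.48 359.24]
squat [ 464.9 -323.3   45. ] 566.263984374779 [456.26 261.8 ] [455.98 278.18]
tub [ 458.7 -149.8   37. ] 482.5409101827533 [446.6  289.38] [446.32 304.22]
wax [589.4 314.   19. ] 667.8235994632115 [314.3  398.44] [315.28 408.52]
a [ 607.8 -324.4   12. ] 688.9529737217192 [402.92 269.92] [402.92 274.12]
b [610.6   8.6  12. ] 610.6605603770396 [362.32 321.86] [362.6  327.04]
b2 [610.6   9.1  12. ] 610.6678065855446 [362.18 322.  ] [362.46 327.18]
c [ 604.1 -155.7   12. ] 623.8423679103561 [386.68 293.44] [386.82 298.06]
d [469.1  13.6  12. ] 469.2971020579607 [427.14 329.28] [427.14 334.6 ]
gr [378.7 266.    5. ] 462.78471236634425 [449.26 406.56] [449.26 409.22]
a [-0.2 42.5  0. ]
b [-0.3 60.   0. ]
c [-0.5 71.5  0. ]
d [-0.6 83.1  0. ]
```

View pics/s1.png

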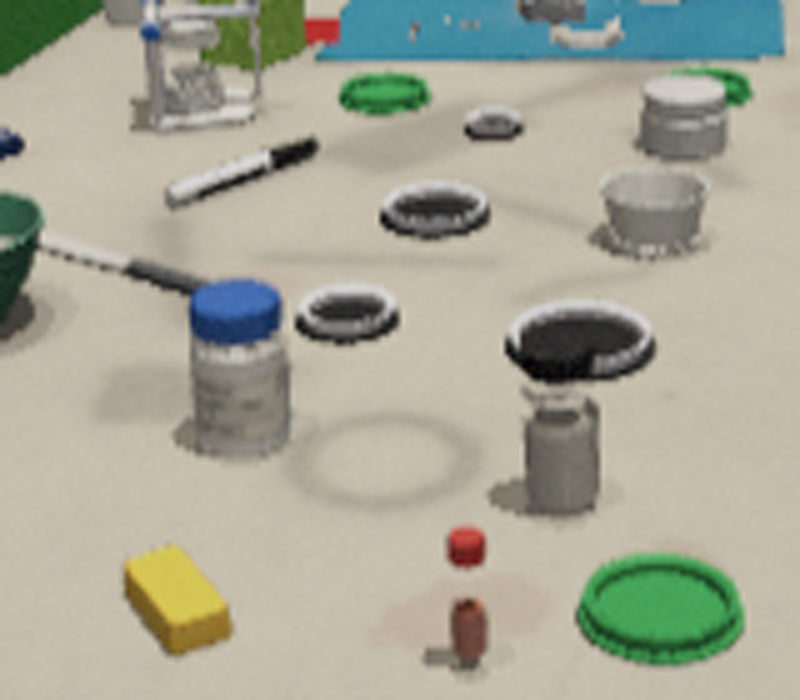

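The side view agrees with the top-view positions to within about 1 px: stopper at (466,530), slim jar at (560,~350), powder cap at (236,290). The ring widths also match the given holder sizes. I'll start with the squat jar, turning the tool to yaw 90°.

>>> {"method": "send_rows", "body": {
  "series": [
    {"az":-1.222,"dx":32.7,"dy":-18.8,"dz":10,"hand":0},
    {"az":-1.222,"dx":32.7,"dy":-18.8,"dz":10,"hand":0},
    {"az":-1.222,"dx":32.7,"dy":-18.8,"dz":10,"hand":0},
    {"az":-1.222,"dx":32.7,"dy":-18.8,"dz":10,"hand":0},
    {"az":-1.222,"dx":32.7,"dy":-18.8,"dz":10,"hand":0},
    {"az":-1.222,"dx":32.7,"dy":-18.8,"dz":10,"hand":0},
    {"az":-1.222,"dx":32.7,"dy":-18.8,"dz":10,"hand":0},
    {"az":-1.222,"dx":32.7,"dy":-18.8,"dz":10,"hand":0},
    {"az":-1.222,"dx":32.7,"dy":-18.8,"dz":10,"hand":0},
    {"az":-1.222,"dx":32.7,"dy":-18.8,"dz":10,"hand":0}
  ]
}}

```text
invalid input at $.series[0]: expected keys ax, ay, az, dx, dy, dz, hand
```

>>> {"method": "send_rows", "body": {
  "series": [
    {"ax":0,"ay":0,"az":-1.222,"dx":32.7,"dy":-18.8,"dz":10,"hand":0},
    {"ax":0,"ay":0,"az":-1.222,"dx":32.7,"dy":-18.8,"dz":10,"hand":0},
    {"ax":0,"ay":0,"az":-1.222,"dx":32.7,"dy":-18.8,"dz":10,"hand":0},
    {"ax":0,"ay":0,"az":-1.222,"dx":32.7,"dy":-18.8,"dz":10,"hand":0},
    {"ax":0,"ay":0,"az":-1.222,"dx":32.7,"dy":-18.8,"dz":10,"hand":0},
    {"ax":0,"ay":0,"az":-1.222,"dx":32.7,"dy":-18.8,"dz":10,"hand":0},
    {"ax":0,"ay":0,"az":-1.222,"dx":32.7,"dy":-18.8,"dz":10,"hand":0},
    {"ax":0,"ay":0,"az":-1.222,"dx":32.7,"dy":-18.8,"dz":10,"hand":0},
    {"ax":0,"ay":0,"az":-1.222,"dx":32.7,"dy":-18.8,"dz":10,"hand":0},
    {"ax":0,"ay":0,"az":-1.222,"dx":32.7,"dy":-18.8,"dz":10,"hand":0}
  ]
}}

```text
clock: 1.1
eef_pos: [465.3, -321.5, 130.8]
tool_rot: [-3.141, -0.001, 1.572]
force: [0.3, 0.0, -0.3]
width: 85.5
gripper_force: 0.0
```

>>> {"method": "send_rows", "body": {
  "series": [
    {"ax":0,"ay":0,"az":0,"dx":-0.2,"dy":0,"dz":4,"hand":0},
    {"ax":0,"ay":0,"az":0,"dx":-0.2,"dy":0,"dz":8,"hand":0},
    {"ax":0,"ay":0,"az":0,"dx":-0.2,"dy":0,"dz":11,"hand":0},
    {"ax":0,"ay":0,"az":0,"dx":-0.2,"dy":0,"dz":12,"hand":0},
    {"ax":0,"ay":0,"az":0,"dx":-0.2,"dy":0,"dz":12,"hand":0}
  ]
}}

```text
clock: 1.6
eef_pos: [463.6, -325.3, 10.4]
tool_rot: [-3.139, -0.0, 1.568]
force: [-0.4, 0.9, 0.5]
width: 85.4
gripper_force: 0.0
```

```bash
python3 - <<'E'
from h import *
grab('side','s2.png',(280,140,400,230),6)
E
```

```text
(no output)
```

View pics/s2.png

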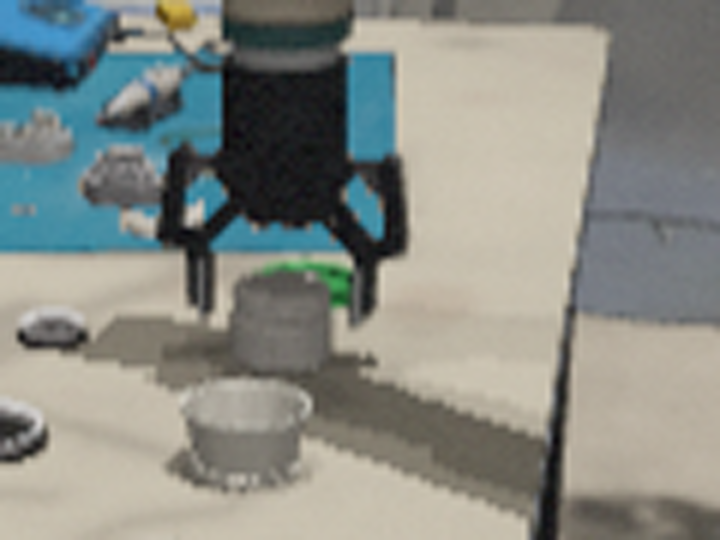

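The fingers (columns 200 and 362) straddle the jar, which is centred at column 281. Closing now.

>>> {"method": "send_rows", "body": {
  "series": [
    {"ax":0,"ay":0,"az":0,"dx":0,"dy":0,"dz":0,"hand":1},
    {"ax":0,"ay":0,"az":0,"dx":0,"dy":0,"dz":0,"hand":1},
    {"ax":0,"ay":0,"az":0,"dx":0,"dy":0,"dz":0,"hand":1},
    {"ax":0,"ay":0,"az":0,"dx":0,"dy":0,"dz":0,"hand":1},
    {"ax":0,"ay":0,"az":0,"dx":0,"dy":0,"dz":0,"hand":1},
    {"ax":0,"ay":0,"az":0,"dx":0,"dy":0,"dz":0,"hand":1},
    {"ax":0,"ay":0,"az":0,"dx":0,"dy":0,"dz":0,"hand":1},
    {"ax":0,"ay":0,"az":0,"dx":0,"dy":0,"dz":0,"hand":1},
    {"ax":0,"ay":0,"az":0,"dx":0,"dy":0,"dz":0,"hand":1}
  ]
}}

```text
clock: 2.55
eef_pos: [465.8, -325.4, 13.6]
tool_rot: [3.14, 0.002, 1.57]
force: [-1.1, -0.0, 8.7]
width: 58.1
gripper_force: 62.9
```

>>> {"method": "send_rows", "body": {
  "series": [
    {"ax":0,"ay":0,"az":0,"dx":0,"dy":0,"dz":-2,"hand":1},
    {"ax":0,"ay":0,"az":0,"dx":0,"dy":0,"dz":-5,"hand":1},
    {"ax":0,"ay":0,"az":0,"dx":0,"dy":0,"dz":-8,"hand":1},
    {"ax":0,"ay":0,"az":0,"dx":3,"dy":0.1,"dz":-9,"hand":1},
    {"ax":0,"ay":0,"az":0,"dx":7,"dy":0.2,"dz":-9,"hand":1},
    {"ax":0,"ay":0,"az":0,"dx":11,"dy":0.2,"dz":-9,"hand":1},
    {"ax":0,"ay":0,"az":0,"dx":15,"dy":0.2,"dz":-9,"hand":1},
    {"ax":0,"ay":0,"az":0,"dx":19,"dy":0.2,"dz":-9,"hand":1},
    {"ax":0,"ay":0,"az":0,"dx":23,"dy":0.3,"dz":-9,"hand":1},
    {"ax":0,"ay":0,"az":0,"dx":27,"dy":0.4,"dz":-9,"hand":1}
  ]
}}

```text
clock: 3.55
eef_pos: [469.5, -53.0, 102.3]
tool_rot: [3.14, 0.0, 1.57]
force: [0.3, -0.5, -2.2]
width: 57.7
gripper_force: 65.8
```

>>> {"method": "send_rows", "body": {
  "series": [
    {"ax":0,"ay":0,"az":0,"dx":3,"dy":0,"dz":0,"hand":1},
    {"ax":0,"ay":0,"az":0,"dx":5.5,"dy":0,"dz":0,"hand":1},
    {"ax":0,"ay":0,"az":0,"dx":6.7,"dy":0,"dz":0,"hand":1},
    {"ax":0,"ay":0,"az":0,"dx":6.7,"dy":0,"dz":3,"hand":1},
    {"ax":0,"ay":0,"az":0,"dx":6.7,"dy":0,"dz":5,"hand":1},
    {"ax":0,"ay":0,"az":0,"dx":6.7,"dy":0,"dz":6,"hand":1},
    {"ax":0,"ay":0,"az":0,"dx":6.7,"dy":0,"dz":6,"hand":1}
  ]
}}

```text
clock: 4.25
eef_pos: [468.7, 11.8, 40.7]
tool_rot: [-3.14, 0.001, 1.57]
force: [-0.3, -0.6, -1.6]
width: 58.0
gripper_force: 65.7
```

```bash
python3 - <<'E'
from h import *
grab('side','s3.png',(240,170,380,275),5.7)
print(read_state()['eef_pos'])
E
```

```text
[469.23806052  11.93590081  41.37495545]
```

View pics/s3.png

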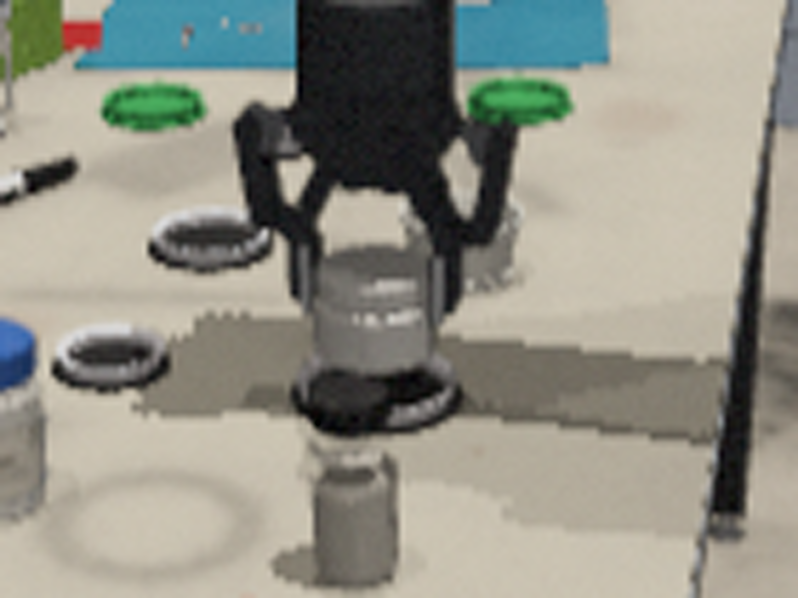

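The squat jar hangs upright above ring d, with the ring at column 377 and the jar at about 374. Lowering and releasing.

>>> {"method": "send_rows", "body": {
  "series": [
    {"ax":0,"ay":0,"az":0,"dx":0,"dy":0,"dz":1.0,"hand":1},
    {"ax":0,"ay":0,"az":0,"dx":0,"dy":0,"dz":1.8,"hand":1},
    {"ax":0,"ay":0,"az":0,"dx":0,"dy":0,"dz":2.2,"hand":1},
    {"ax":0,"ay":0,"az":0,"dx":0,"dy":0,"dz":2.3,"hand":1},
    {"ax":0,"ay":0,"az":0,"dx":0,"dy":0,"dz":2.3,"hand":1}
  ]
}}

```text
clock: 4.8
eef_pos: [469.2, 12.5, 18.2]
tool_rot: [-3.141, -0.0, 1.571]
force: [0.1, 0.7, -1.6]
width: 58.2
gripper_force: 65.8
```

>>> {"method": "send_rows", "body": {
  "series": [
    {"ax":0,"ay":0,"az":0,"dx":0,"dy":0,"dz":0.1,"hand":0},
    {"ax":0,"ay":0,"az":0,"dx":0,"dy":0,"dz":0.1,"hand":0},
    {"ax":0,"ay":0,"az":0,"dx":0,"dy":0,"dz":0.1,"hand":0},
    {"ax":0,"ay":0,"az":0,"dx":0,"dy":0,"dz":0,"hand":0},
    {"ax":0,"ay":0,"az":0,"dx":0,"dy":0,"dz":-3,"hand":0},
    {"ax":0,"ay":0,"az":0,"dx":0,"dy":0,"dz":-8,"hand":0},
    {"ax":0,"ay":0,"az":0,"dx":0,"dy":0,"dz":-12,"hand":0}
  ]
}}

```text
clock: 5.5
eef_pos: [469.1, 12.7, 140.2]
tool_rot: [3.142, -0.0, 1.571]
force: [1.0, 0.2, 0.1]
width: 85.7
gripper_force: 0.0
```

>>> {"method": "send_rows", "body": {
  "series": [
    {"ax":0,"ay":0,"az":0,"dx":5,"dy":-1,"dz":0,"hand":0},
    {"ax":0,"ay":0,"az":0,"dx":10,"dy":-2,"dz":0,"hand":0},
    {"ax":0,"ay":0,"az":0,"dx":15,"dy":-2.4,"dz":0,"hand":0},
    {"ax":0,"ay":0,"az":0,"dx":16.8,"dy":-2.4,"dz":0,"hand":0},
    {"ax":0,"ay":0,"az":0,"dx":16.8,"dy":-2.4,"dz":3,"hand":0},
    {"ax":0,"ay":0,"az":0,"dx":16.8,"dy":-2.4,"dz":3,"hand":0}
  ]
}}

```text
clock: 6.1
eef_pos: [443.1, 180.5, 106.5]
tool_rot: [-3.137, 0.002, 1.573]
force: [-0.4, -0.8, -0.4]
width: 85.3
gripper_force: 0.0
```

```bash
python3 - <<'E'
from h import *
grab('side','s4.png',(230,170,370,275),5.7)
print(read_state()['eef_pos'])
E
```

```text
[443.74172944 179.88961266 107.48069353]
```

View pics/s4.png

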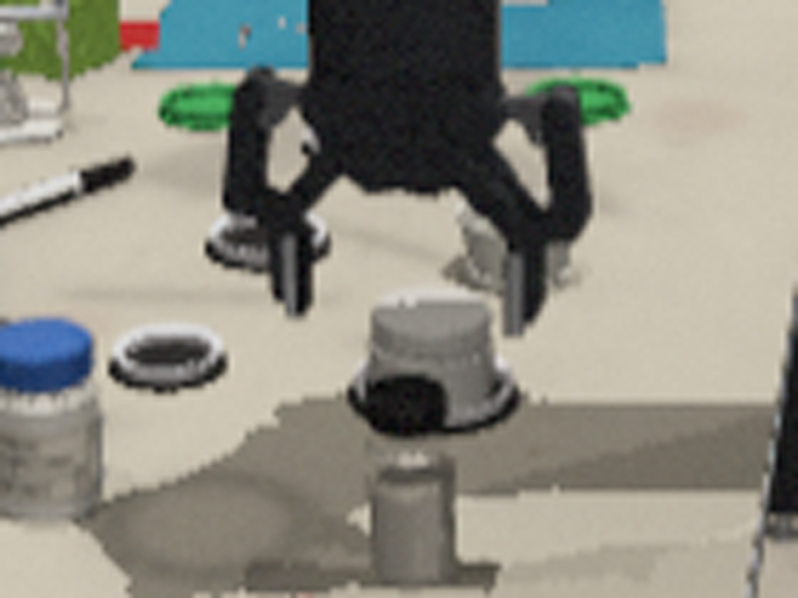

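The squat jar is seated in ring d. The gripper is centred over the slim jar's cap (405,410). Descending and gripping.

>>> {"method": "send_rows", "body": {
  "series": [
    {"ax":0,"ay":0,"az":0,"dx":0,"dy":0,"dz":3,"hand":0},
    {"ax":0,"ay":0,"az":0,"dx":0,"dy":0,"dz":6,"hand":0},
    {"ax":0,"ay":0,"az":0,"dx":0,"dy":0,"dz":7.5,"hand":0},
    {"ax":0,"ay":0,"az":0,"dx":0,"dy":0,"dz":7.5,"hand":0.3},
    {"ax":0,"ay":0,"az":0,"dx":0,"dy":0,"dz":7.5,"hand":1},
    {"ax":0,"ay":0,"az":0,"dx":0,"dy":0,"dz":7.5,"hand":1},
    {"ax":0,"ay":0,"az":0,"dx":0,"dy":0,"dz":7.5,"hand":1},
    {"ax":0,"ay":0,"az":0,"dx":0,"dy":0,"dz":7.5,"hand":1},
    {"ax":0,"ay":0,"az":0,"dx":0,"dy":0,"dz":7.5,"hand":1},
    {"ax":0,"ay":0,"az":0,"dx":0,"dy":0,"dz":7.5,"hand":1}
  ]
}}

```text
clock: 7.15
eef_pos: [445.9, 180.6, 34.7]
tool_rot: [3.14, -0.0, 1.57]
force: [-1.4, -0.2, 5.2]
width: 33.7
gripper_force: 58.3
```

>>> {"method": "send_rows", "body": {
  "series": [
    {"ax":0,"ay":0,"az":0,"dx":0,"dy":0,"dz":-2,"hand":1},
    {"ax":0,"ay":0,"az":0,"dx":0,"dy":0,"dz":-5,"hand":1},
    {"ax":0,"ay":0,"az":0,"dx":-1,"dy":1,"dz":-7,"hand":1},
    {"ax":0,"ay":0,"az":0,"dx":-3,"dy":3,"dz":-7,"hand":1},
    {"ax":0,"ay":0,"az":0,"dx":-6,"dy":6,"dz":-7,"hand":1},
    {"ax":0,"ay":0,"az":0,"dx":-9,"dy":9,"dz":-7,"hand":1},
    {"ax":0,"ay":0,"az":0,"dx":-12,"dy":12,"dz":-7,"hand":1},
    {"ax":0,"ay":0,"az":0,"dx":-15,"dy":15,"dz":-7,"hand":1},
    {"ax":0,"ay":0,"az":0,"dx":-16.5,"dy":16,"dz":-7,"hand":1},
    {"ax":0,"ay":0,"az":0,"dx":-17.1,"dy":16.6,"dz":-7,"hand":1}
  ]
}}

```text
clock: 8.15
eef_pos: [611.9, 6.7, 103.7]
tool_rot: [3.141, 0.001, 1.567]
force: [-0.6, -0.1, -1.4]
width: 33.9
gripper_force: 59.1
```

>>> {"method": "send_rows", "body": {
  "series": [
    {"ax":0,"ay":0,"az":0,"dx":0,"dy":0,"dz":0,"hand":1},
    {"ax":0,"ay":0,"az":0,"dx":0,"dy":0,"dz":2,"hand":1},
    {"ax":0,"ay":0,"az":0,"dx":0,"dy":0,"dz":4,"hand":1},
    {"ax":0,"ay":0,"az":0,"dx":0,"dy":0,"dz":4,"hand":1},
    {"ax":0,"ay":0,"az":0,"dx":0,"dy":0,"dz":4,"hand":1}
  ]
}}

```text
clock: 8.65
eef_pos: [610.3, 11.5, 63.6]
tool_rot: [-3.14, -0.001, 1.573]
force: [0.7, 0.7, -1.1]
width: 33.4
gripper_force: 59.0
```

```bash
python3 - <<'E'
from h import *
grab('side','s5.png',(200,170,340,275),5.7)
print(read_state()['eef_pos'],read_state()['force'])
E
```

```text
[611.14443055  11.16789148  64.19801662] [-1.02654517 -0.02527934  0.18619904]
```

View pics/s5.png

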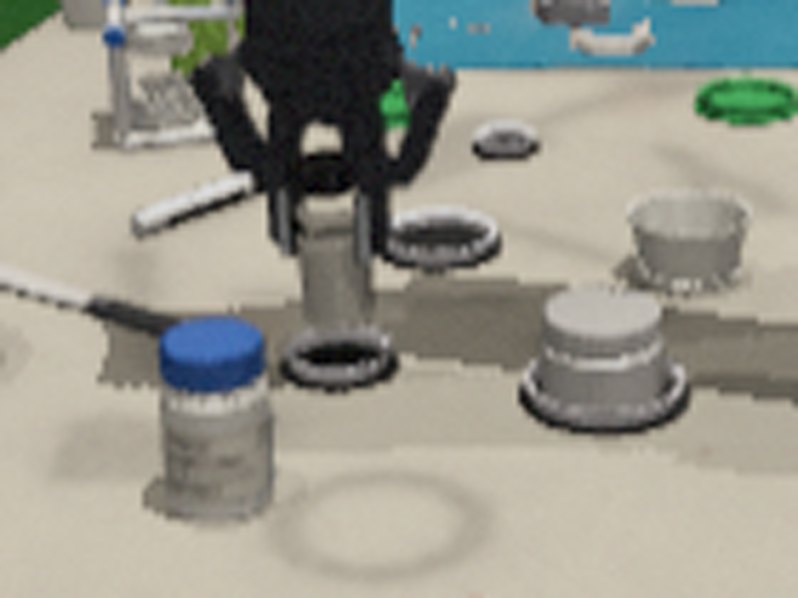

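The squat jar is well seated. The slim jar hangs upright above ring b (337,360), with its base at about (337,330). Lowering with a 2 mm correction in y.

>>> {"method": "send_rows", "body": {
  "series": [
    {"ax":0,"ay":0,"az":0,"dx":-0.2,"dy":0,"dz":0,"hand":1},
    {"ax":0,"ay":0,"az":0,"dx":-0.2,"dy":0,"dz":1,"hand":1},
    {"ax":0,"ay":0,"az":0,"dx":-0.2,"dy":0,"dz":1.8,"hand":1},
    {"ax":0,"ay":0,"az":0,"dx":-0.2,"dy":0,"dz":2.3,"hand":1},
    {"ax":0,"ay":0,"az":0,"dx":-0.2,"dy":0,"dz":2.5,"hand":1},
    {"ax":0,"ay":0,"az":0,"dx":-0.2,"dy":0,"dz":2.5,"hand":1}
  ]
}}

```text
clock: 9.3
eef_pos: [610.6, 7.4, 38.4]
tool_rot: [-3.14, 0.001, 1.571]
force: [-3.3, -0.1, 4.0]
width: 33.6
gripper_force: 58.7
```

>>> {"method": "send_rows", "body": {
  "series": [
    {"ax":0,"ay":0,"az":0,"dx":-0.2,"dy":0,"dz":0,"hand":0},
    {"ax":0,"ay":0,"az":0,"dx":-0.2,"dy":0,"dz":0,"hand":0},
    {"ax":0,"ay":0,"az":0,"dx":0,"dy":0,"dz":0,"hand":0},
    {"ax":0,"ay":0,"az":0,"dx":0,"dy":0,"dz":0,"hand":0},
    {"ax":0,"ay":0,"az":0,"dx":0,"dy":0,"dz":-5,"hand":0},
    {"ax":0,"ay":0,"az":0,"dx":0,"dy":0,"dz":-10,"hand":0},
    {"ax":0,"ay":0,"az":0,"dx":0,"dy":0,"dz":-11,"hand":0},
    {"ax":0,"ay":0,"az":0,"dx":5,"dy":0.5,"dz":-11,"hand":0},
    {"ax":0,"ay":0,"az":0,"dx":10,"dy":1,"dz":-11,"hand":0},
    {"ax":0,"ay":0,"az":0,"dx":14.5,"dy":1,"dz":-11,"hand":0}
  ]
}}

```text
clock: 10.3
eef_pos: [621.7, 154.7, 148.4]
tool_rot: [3.14, -0.001, 1.57]
force: [1.4, 0.9, 0.3]
width: 85.4
gripper_force: 0.0
```

>>> {"method": "send_rows", "body": {
  "series": [
    {"ax":0,"ay":0,"az":0,"dx":0,"dy":0,"dz":0,"hand":0},
    {"ax":0,"ay":0,"az":0,"dx":0,"dy":0,"dz":4,"hand":0},
    {"ax":0,"ay":0,"az":0,"dx":0,"dy":0,"dz":4,"hand":0},
    {"ax":0,"ay":0,"az":0,"dx":0,"dy":0,"dz":4,"hand":0}
  ]
}}

```text
clock: 10.7
eef_pos: [620.4, 151.9, 107.6]
tool_rot: [-3.139, 0.001, 1.571]
force: [-0.2, 0.1, -0.3]
width: 85.3
gripper_force: 0.0
```

```bash
python3 - <<'E'
from h import *
grab('side','s6.png',(200,170,340,275),5.7)
print(read_state()['eef_pos'],read_state()['force'])
E
```

```text
[621.49014564 152.19447293 108.81580058] [ 1.12157116 -0.07080856  0.24892121]
```

View pics/s6.png

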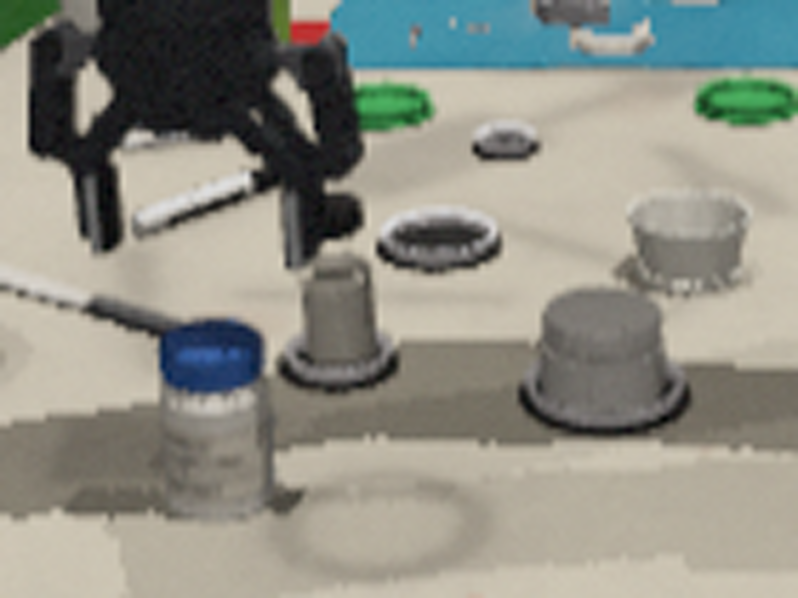

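The slim jar stands in ring b. The powder jar (212,350) lies between the fingers. Descending to grip.

>>> {"method": "send_rows", "body": {
  "series": [
    {"ax":0,"ay":0,"az":0,"dx":0.1,"dy":0,"dz":3,"hand":0},
    {"ax":0,"ay":0,"az":0,"dx":0.1,"dy":0,"dz":6,"hand":0},
    {"ax":0,"ay":0,"az":0,"dx":0.1,"dy":0,"dz":8.2,"hand":0},
    {"ax":0,"ay":0,"az":0,"dx":0.1,"dy":0,"dz":8.2,"hand":0.2},
    {"ax":0,"ay":0,"az":0,"dx":0.1,"dy":0,"dz":8.2,"hand":1},
    {"ax":0,"ay":0,"az":0,"dx":0.1,"dy":0,"dz":8.2,"hand":1},
    {"ax":0,"ay":0,"az":0,"dx":0.1,"dy":0,"dz":8.2,"hand":1},
    {"ax":0,"ay":0,"az":0,"dx":0.1,"dy":0,"dz":8.2,"hand":1},
    {"ax":0,"ay":0,"az":0,"dx":0.1,"dy":0,"dz":8.2,"hand":1}
  ]
}}

```text
clock: 11.65
eef_pos: [622.9, 153.9, 28.8]
tool_rot: [3.138, -0.001, 1.571]
force: [0.3, -1.2, 7.1]
width: 48.1
gripper_force: 62.5
```

Gripped at 48 mm. I'll lift it over the slim jar and carry it to ring c.

>>> {"method": "send_rows", "body": {
  "series": [
    {"ax":0,"ay":0,"az":0,"dx":0,"dy":0,"dz":-2,"hand":1},
    {"ax":0,"ay":0,"az":0,"dx":0,"dy":0,"dz":-5,"hand":1},
    {"ax":0,"ay":0,"az":0,"dx":0,"dy":0,"dz":-9,"hand":1},
    {"ax":0,"ay":0,"az":0,"dx":0,"dy":0,"dz":-13,"hand":1},
    {"ax":0,"ay":0,"az":0,"dx":0,"dy":0,"dz":-14,"hand":1},
    {"ax":0,"ay":0,"az":0,"dx":-3,"dy":-0.3,"dz":-14,"hand":1},
    {"ax":0,"ay":0,"az":0,"dx":-7,"dy":-0.6,"dz":-14,"hand":1},
    {"ax":0,"ay":0,"az":0,"dx":-11,"dy":-0.9,"dz":-14,"hand":1},
    {"ax":0,"ay":0,"az":0,"dx":-15,"dy":-1.2,"dz":-14,"hand":1},
    {"ax":0,"ay":0,"az":0,"dx":-19,"dy":-1.6,"dz":-14,"hand":1}
  ]
}}

```text
clock: 12.65
eef_pos: [604.7, -38.1, 166.2]
tool_rot: [-3.141, 0.0, 1.571]
force: [1.0, -0.9, -2.1]
width: 47.8
gripper_force: 62.1
```

>>> {"method": "send_rows", "body": {
  "series": [
    {"ax":0,"ay":0,"az":0,"dx":-4,"dy":0,"dz":0,"hand":1},
    {"ax":0,"ay":0,"az":0,"dx":-8,"dy":0,"dz":0,"hand":1},
    {"ax":0,"ay":0,"az":0,"dx":-11,"dy":0,"dz":0,"hand":1},
    {"ax":0,"ay":0,"az":0,"dx":-12,"dy":0,"dz":1,"hand":1},
    {"ax":0,"ay":0,"az":0,"dx":-12,"dy":0,"dz":5,"hand":1},
    {"ax":0,"ay":0,"az":0,"dx":-12,"dy":0,"dz":9,"hand":1},
    {"ax":0,"ay":0,"az":0,"dx":-12,"dy":0,"dz":11,"hand":1},
    {"ax":0,"ay":0,"az":0,"dx":-12,"dy":0,"dz":11,"hand":1},
    {"ax":0,"ay":0,"az":0,"dx":-12,"dy":0,"dz":11,"hand":1}
  ]
}}

```text
clock: 13.55
eef_pos: [605.5, -155.4, 56.3]
tool_rot: [-3.141, -0.001, 1.572]
force: [0.4, -0.1, -1.0]
width: 47.7
gripper_force: 62.2
```

```bash
python3 - <<'E'
from h import *
grab('side','s7.png',(200,140,340,245),5.7)
print(read_state()['eef_pos'],read_state()['force'])
E
```

```text
[ 606.27697698 -155.76121506   57.29424887] [ 0.6109882   0.57290059 -0.39702553]
```

View pics/s7.png

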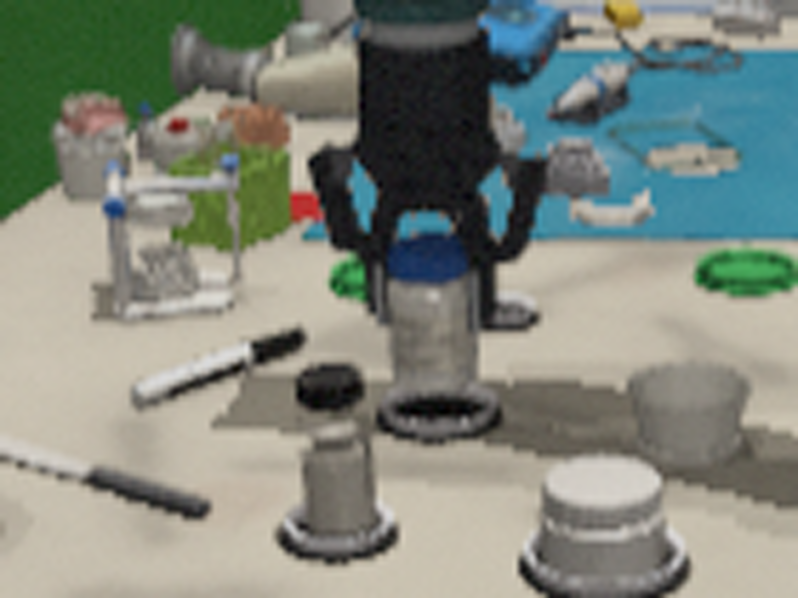

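The powder jar hangs over ring c. Its axis is at column 432 and the ring's at 438, about 2 mm off in x. Correcting that and lowering.

>>> {"method": "send_rows", "body": {
  "series": [
    {"ax":0,"ay":0,"az":0,"dx":0,"dy":-0.2,"dz":0.2,"hand":1},
    {"ax":0,"ay":0,"az":0,"dx":0,"dy":-0.2,"dz":1.2,"hand":1},
    {"ax":0,"ay":0,"az":0,"dx":0,"dy":-0.2,"dz":1.9,"hand":1},
    {"ax":0,"ay":0,"az":0,"dx":0,"dy":-0.2,"dz":2.3,"hand":1},
    {"ax":0,"ay":0,"az":0,"dx":0,"dy":-0.2,"dz":2.4,"hand":1},
    {"ax":0,"ay":0,"az":0,"dx":0,"dy":-0.2,"dz":2.4,"hand":1}
  ]
}}

```text
clock: 14.2
eef_pos: [602.7, -156.5, 32.8]
tool_rot: [-3.141, 0.0, 1.571]
force: [-2.0, 0.3, 7.0]
width: 48.0
gripper_force: 62.9
```

>>> {"method": "send_rows", "body": {
  "series": [
    {"ax":0,"ay":0,"az":0,"dx":0,"dy":0,"dz":0,"hand":0},
    {"ax":0,"ay":0,"az":0,"dx":0,"dy":0,"dz":0,"hand":0},
    {"ax":0,"ay":0,"az":0,"dx":0,"dy":0,"dz":0,"hand":0},
    {"ax":0,"ay":0,"az":0,"dx":0,"dy":0,"dz":0,"hand":0},
    {"ax":0,"ay":0,"az":0,"dx":0,"dy":0,"dz":-5,"hand":0},
    {"ax":0,"ay":0,"az":0,"dx":0,"dy":0,"dz":-10,"hand":0},
    {"ax":0,"ay":0,"az":0,"dx":0,"dy":0,"dz":-13,"hand":0},
    {"ax":0,"ay":0,"az":0,"dx":5,"dy":-1.6,"dz":-13,"hand":0},
    {"ax":0,"ay":0,"az":0,"dx":10,"dy":-3.2,"dz":-13,"hand":0},
    {"ax":0,"ay":0,"az":0,"dx":15,"dy":-4.8,"dz":-13,"hand":0}
  ]
}}

```text
clock: 15.2
eef_pos: [557.1, -12.3, 162.7]
tool_rot: [3.14, -0.0, 1.569]
force: [0.0, 1.5, 0.2]
width: 85.2
gripper_force: 0.0
```

>>> {"method": "send_rows", "body": {
  "series": [
    {"ax":0,"ay":0,"az":0,"dx":32.6,"dy":-10.3,"dz":0,"hand":0},
    {"ax":0,"ay":0,"az":0,"dx":32.6,"dy":-10.3,"dz":0,"hand":0},
    {"ax":0,"ay":0,"az":0,"dx":32.6,"dy":-10.3,"dz":0,"hand":0},
    {"ax":0,"ay":0,"az":0,"dx":32.6,"dy":-10.3,"dz":0,"hand":0},
    {"ax":0,"ay":0,"az":0,"dx":32.6,"dy":-10.3,"dz":0,"hand":0},
    {"ax":0,"ay":0,"az":0,"dx":32.6,"dy":-10.3,"dz":0,"hand":0},
    {"ax":0,"ay":0,"az":0,"dx":32.6,"dy":-10.3,"dz":0,"hand":0},
    {"ax":0,"ay":0,"az":0,"dx":32.6,"dy":-10.3,"dz":7,"hand":0},
    {"ax":0,"ay":0,"az":0,"dx":32.6,"dy":-10.3,"dz":7,"hand":0},
    {"ax":0,"ay":0,"az":0,"dx":32.6,"dy":-10.3,"dz":7,"hand":0}
  ]
}}

```text
clock: 16.2
eef_pos: [452.4, 311.3, 89.6]
tool_rot: [-3.137, 0.004, 1.572]
force: [-0.2, 0.1, 0.5]
width: 85.4
gripper_force: 0.0
```

```bash
python3 - <<'E'
from h import *
grab('side','s8.png',(190,150,350,310),3.75)
print(read_state()['eef_pos'],read_state()['force'])
E
```

```text
[453.71807289 311.98942479  91.35040851] [ 0.16483607  0.44754374 -0.15125165]
```

View pics/s8.png

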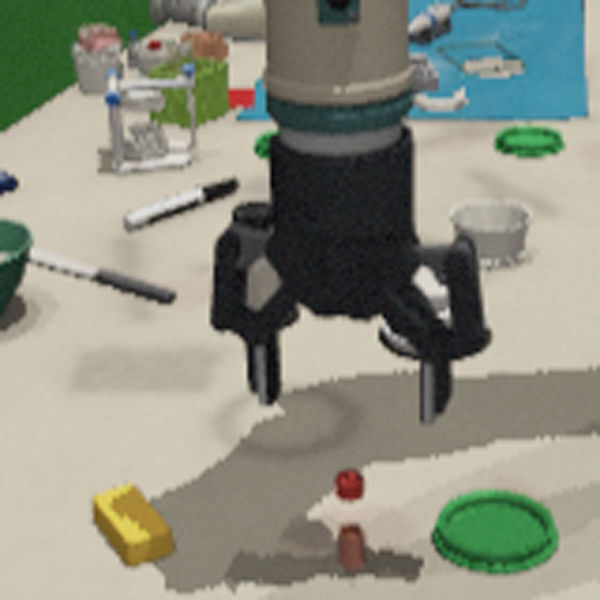

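The gripper is about 8 mm short in y; the tube is at (350,485–570). Correcting, then descending.

>>> {"method": "send_rows", "body": {
  "series": [
    {"ax":0,"ay":0,"az":0,"dx":0.85,"dy":-0.1,"dz":0,"hand":0},
    {"ax":0,"ay":0,"az":0,"dx":0.85,"dy":-0.1,"dz":0,"hand":0},
    {"ax":0,"ay":0,"az":0,"dx":0.85,"dy":-0.1,"dz":0,"hand":0}
  ]
}}

```text
clock: 16.55
eef_pos: [454.3, 321.8, 93.6]
tool_rot: [3.14, -0.002, 1.571]
force: [-0.9, -1.1, 0.4]
width: 85.3
gripper_force: 0.0
```

>>> {"method": "send_rows", "body": {
  "series": [
    {"ax":0,"ay":0,"az":0,"dx":0,"dy":0,"dz":3,"hand":0},
    {"ax":0,"ay":0,"az":0,"dx":0,"dy":0,"dz":6,"hand":0},
    {"ax":0,"ay":0,"az":0,"dx":0,"dy":0,"dz":7.5,"hand":0.1},
    {"ax":0,"ay":0,"az":0,"dx":0,"dy":0,"dz":7.5,"hand":0.3},
    {"ax":0,"ay":0,"az":0,"dx":0,"dy":0,"dz":7.5,"hand":0.4},
    {"ax":0,"ay":0,"az":0,"dx":0,"dy":0,"dz":7.5,"hand":0.5},
    {"ax":0,"ay":0,"az":0,"dx":0,"dy":0,"dz":7.5,"hand":0.5}
  ]
}}

```text
clock: 17.25
eef_pos: [454.3, 321.5, 18.6]
tool_rot: [3.14, -0.001, 1.571]
force: [-0.2, -0.1, -0.9]
width: 42.7
gripper_force: 0.0
```

```bash
python3 - <<'E'
from h import *
grab('top','x.png')
for k,X in dict(stop=(451.6,320.4,66)).items(): print(proj('top',X))
save('top','t3.png',(90,190,230,290),5.7)
print(read_state()['eef_pos'],read_state()['force'],read_state()['width'])
E
```

```text
[136.  239.6]
[454.19145772 321.35309676  18.39962339] [ 0.05889991 -0.1633834   0.28238512] 42.97482976718814
```

View pics/t3.png

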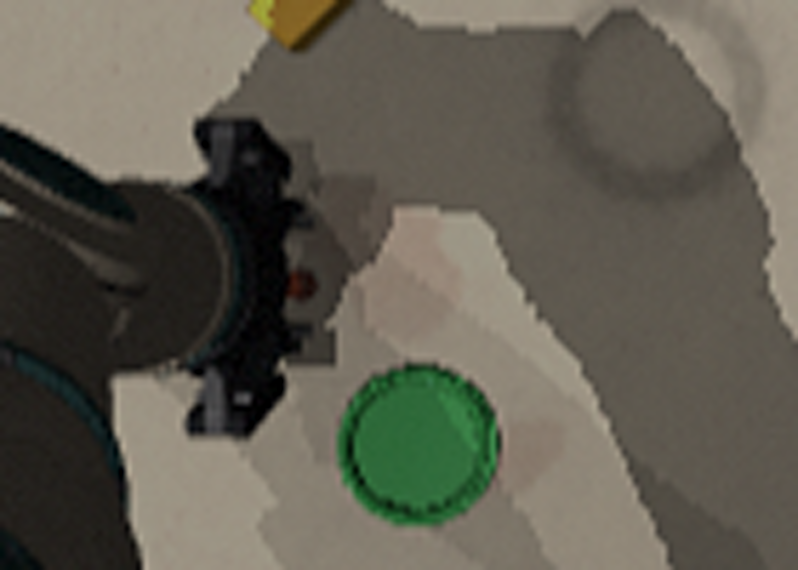

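The tube's contents (301,284) lie between the pads. Closing.

>>> {"method": "send_rows", "body": {
  "series": [
    {"ax":0,"ay":0,"az":0,"dx":0,"dy":0,"dz":0.2,"hand":0.6},
    {"ax":0,"ay":0,"az":0,"dx":0,"dy":0,"dz":0.2,"hand":0.7},
    {"ax":0,"ay":0,"az":0,"dx":0,"dy":0,"dz":0.2,"hand":1},
    {"ax":0,"ay":0,"az":0,"dx":0,"dy":0,"dz":0.2,"hand":1},
    {"ax":0,"ay":0,"az":0,"dx":0,"dy":0,"dz":0.2,"hand":1},
    {"ax":0,"ay":0,"az":0,"dx":0,"dy":0,"dz":0.2,"hand":1},
    {"ax":0,"ay":0,"az":0,"dx":0,"dy":0,"dz":0.2,"hand":1}
  ]
}}

```text
clock: 18.0
eef_pos: [453.5, 320.9, 15.7]
tool_rot: [3.141, 0.0, 1.571]
force: [-0.8, -0.2, 5.5]
width: 16.6
gripper_force: 58.8
```

>>> {"method": "send_rows", "body": {
  "series": [
    {"ax":0,"ay":0,"az":0,"dx":0,"dy":0,"dz":-2,"hand":1},
    {"ax":0,"ay":0,"az":0,"dx":0,"dy":0,"dz":-6,"hand":1},
    {"ax":0,"ay":0,"az":0,"dx":0,"dy":0,"dz":-10,"hand":1},
    {"ax":0,"ay":0,"az":0,"dx":0,"dy":0,"dz":-13,"hand":1},
    {"ax":0,"ay":0,"az":0,"dx":-3,"dy":0.7,"dz":-13,"hand":1},
    {"ax":0,"ay":0,"az":0,"dx":-7,"dy":1.7,"dz":-13,"hand":1},
    {"ax":0,"ay":0,"az":0,"dx":-11,"dy":2.7,"dz":-13,"hand":1},
    {"ax":0,"ay":0,"az":0,"dx":-15,"dy":3.6,"dz":-13,"hand":1},
    {"ax":0,"ay":0,"az":0,"dx":-19,"dy":4.6,"dz":-13,"hand":1},
    {"ax":0,"ay":0,"az":0,"dx":-23,"dy":5.6,"dz":-13,"hand":1}
  ]
}}

```text
clock: 19.0
eef_pos: [509.7, 89.3, 145.1]
tool_rot: [-3.142, -0.0, 1.571]
force: [-0.4, 0.9, -0.6]
width: 16.7
gripper_force: 58.7
```

>>> {"method": "send_rows", "body": {
  "series": [
    {"ax":0,"ay":0,"az":0,"dx":-4,"dy":1,"dz":0,"hand":1},
    {"ax":0,"ay":0,"az":0,"dx":-8,"dy":2,"dz":0,"hand":1},
    {"ax":0,"ay":0,"az":0,"dx":-12,"dy":3,"dz":0,"hand":1},
    {"ax":0,"ay":0,"az":0,"dx":-16,"dy":4,"dz":0,"hand":1},
    {"ax":0,"ay":0,"az":0,"dx":-20,"dy":5,"dz":0,"hand":1},
    {"ax":0,"ay":0,"az":0,"dx":-24,"dy":6,"dz":0,"hand":1},
    {"ax":0,"ay":0,"az":0,"dx":-28,"dy":7,"dz":0,"hand":1},
    {"ax":0,"ay":0,"az":0,"dx":-32,"dy":8,"dz":0,"hand":1},
    {"ax":0,"ay":0,"az":0,"dx":-36,"dy":9,"dz":0,"hand":1},
    {"ax":0,"ay":0,"az":0,"dx":-40,"dy":10,"dz":0,"hand":1}
  ]
}}

```text
clock: 20.0
eef_pos: [609.5, -310.8, 144.9]
tool_rot: [-3.141, -0.0, 1.571]
force: [0.9, 0.0, -0.6]
width: 17.1
gripper_force: 58.7
```

```bash
python3 - <<'E'
from h import *
s=read_state();s=read_state();print(s['eef_pos'],s['tool_rot'],s['width'])
E
```

```text
[ 609.46355722 -310.79867297  144.86586105] [-3.14120948e+00 -3.28010744e-04  1.57064001e+00] 17.069944265168743
```

>>> {"method": "send_rows", "body": {
  "series": [
    {"ax":0,"ay":0,"az":0,"dx":-1.35,"dy":-0.05,"dz":0,"hand":1},
    {"ax":0,"ay":0,"az":0,"dx":-1.35,"dy":-0.05,"dz":4,"hand":1},
    {"ax":0,"ay":0,"az":0,"dx":-1.35,"dy":-0.05,"dz":8,"hand":1},
    {"ax":0,"ay":0,"az":0,"dx":-1.35,"dy":-0.05,"dz":10.2,"hand":1},
    {"ax":0,"ay":0,"az":0,"dx":-1.35,"dy":-0.05,"dz":10.2,"hand":1},
    {"ax":0,"ay":0,"az":0,"dx":-1.35,"dy":-0.05,"dz":10.2,"hand":1}
  ]
}}

```text
clock: 20.6
eef_pos: [609.3, -321.9, 43.5]
tool_rot: [-3.142, -0.001, 1.571]
force: [-0.1, -0.4, 0.3]
width: 16.9
gripper_force: 58.7
```

```bash
python3 - <<'E'
from h import *
grab('side','x.png'); 
p=np.load('pics/side.npz')['pixels']
z=lambda x0,y0,x1,y1,s:cv2.resize(p[y0:y1,x0:x1,::-1],None,fx=s,fy=s,interpolation=cv2.INTER_CUBIC)
cv2.imwrite('pics/s9.png',z(255,155,320,205,12))
s=read_state();print(s['eef_pos'])
f=lambda X:(proj('side',X)-[255,155]+.5)*12
print(f([607.8,-324.4,12]),f([607.8,-324.4,70]))
E
```

```text
[ 610.11448727 -322.39962371   44.63368669]
[399.6 459.6] [396.  280.8]
```

View pics/s9.png

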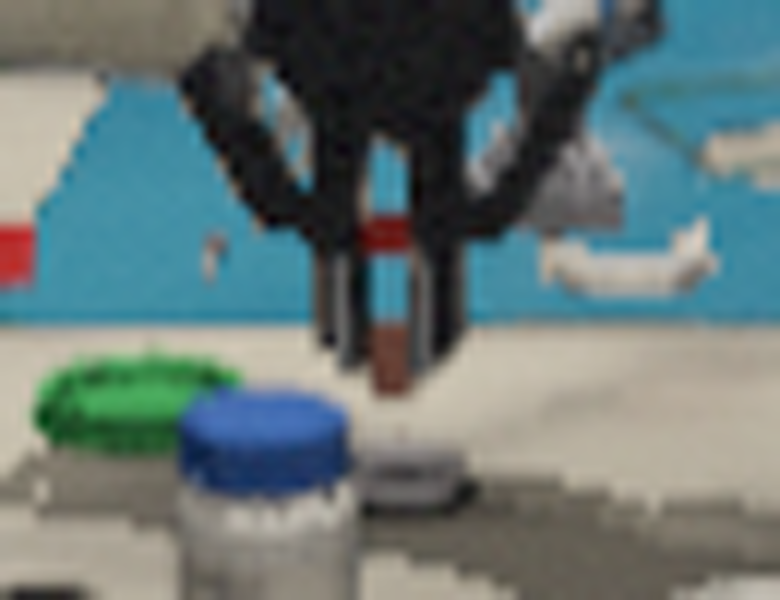

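The tube (column 390) is about 3 mm to the +x side of ring a (about column 405). Correcting by −3 mm in x and −1.5 mm in y, then lowering.

>>> {"method": "send_rows", "body": {
  "series": [
    {"ax":0,"ay":0,"az":0,"dx":-0.15,"dy":-0.3,"dz":0,"hand":1},
    {"ax":0,"ay":0,"az":0,"dx":-0.15,"dy":-0.3,"dz":0.5,"hand":1},
    {"ax":0,"ay":0,"az":0,"dx":-0.15,"dy":-0.3,"dz":1.1,"hand":1},
    {"ax":0,"ay":0,"az":0,"dx":-0.15,"dy":-0.3,"dz":1.6,"hand":1},
    {"ax":0,"ay":0,"az":0,"dx":-0.15,"dy":-0.3,"dz":2.0,"hand":1},
    {"ax":0,"ay":0,"az":0,"dx":-0.15,"dy":-0.3,"dz":2.3,"hand":1},
    {"ax":0,"ay":0,"az":0,"dx":-0.15,"dy":-0.3,"dz":2.3,"hand":1}
  ]
}}

```text
clock: 21.35
eef_pos: [606.0, -324.0, 20.0]
tool_rot: [-3.141, -0.0, 1.571]
force: [1.3, -0.2, -0.2]
width: 16.3
gripper_force: 58.7
```

>>> {"method": "send_rows", "body": {
  "series": [
    {"ax":0,"ay":0,"az":0,"dx":0,"dy":0,"dz":0.1,"hand":1},
    {"ax":0,"ay":0,"az":0,"dx":0,"dy":0,"dz":0.1,"hand":0.5},
    {"ax":0,"ay":0,"az":0,"dx":0,"dy":0,"dz":0.1,"hand":0.3},
    {"ax":0,"ay":0,"az":0,"dx":0,"dy":0,"dz":0,"hand":0},
    {"ax":0,"ay":0,"az":0,"dx":0,"dy":0,"dz":0,"hand":0},
    {"ax":0,"ay":0,"az":0,"dx":0,"dy":0,"dz":0,"hand":0},
    {"ax":0,"ay":0,"az":0,"dx":0,"dy":0,"dz":-5,"hand":0},
    {"ax":0,"ay":0,"az":0,"dx":0,"dy":0,"dz":-10,"hand":0},
    {"ax":0,"ay":0,"az":0,"dx":0,"dy":0,"dz":-14,"hand":0},
    {"ax":0,"ay":0,"az":0,"dx":0,"dy":0,"dz":-14,"hand":0}
  ]
}}

```text
clock: 22.35
eef_pos: [610.2, -325.5, 167.5]
tool_rot: [3.13, 0.005, 1.57]
force: [1.2, 0.4, 0.8]
width: 85.5
gripper_force: 0.0
```

>>> {"method": "send_rows", "body": {
  "series": [
    {"ax":0,"ay":0,"az":0,"dx":-25,"dy":-15,"dz":-6,"hand":0},
    {"ax":0,"ay":0,"az":0,"dx":-25,"dy":-15,"dz":-6,"hand":0},
    {"ax":0,"ay":0,"az":0,"dx":-25,"dy":-15,"dz":-6,"hand":0},
    {"ax":0,"ay":0,"az":0,"dx":-25,"dy":-15,"dz":-6,"hand":0},
    {"ax":0,"ay":0,"az":0,"dx":-25,"dy":-15,"dz":-6,"hand":0},
    {"ax":0,"ay":0,"az":0,"dx":-25,"dy":-15,"dz":-6,"hand":0},
    {"ax":0,"ay":0,"az":0,"dx":-25,"dy":-15,"dz":-6,"hand":0},
    {"ax":0,"ay":0,"az":0,"dx":-25,"dy":-15,"dz":-6,"hand":0}
  ]
}}

```text
clock: 23.15
eef_pos: [454.3, -575.3, 219.4]
tool_rot: [-3.141, -0.001, 1.567]
force: [0.3, 1.1, -1.0]
width: 85.4
gripper_force: 0.0
```

```bash
python3 - <<'E'
from h import *
old=np.load('pics/top.npz')['pixels']; T=grab('top','x.png'); S=grab('side','x2.png')
def mask(im,kind):
    h=cv2.cvtColor(im,cv2.COLOR_RGB2HSV);H,Sa,V=[h[...,i].astype(int) for i in range(3)]
    return {'red':((H<8)|(H>172))&(Sa>140)&(V>60),'blue':(abs(H-112)<10)&(Sa>120),'yellow':(abs(H-28)<5)&(Sa>130)}[kind]
def near(im,kind,c,r):
    m=mask(im,kind);ys,xs=np.nonzero(m);k=np.hypot(xs-c[0],ys-c[1])<r
    return (xs[k].mean().round(1),ys[k].mean().round(1),k.sum()) if k.sum() else None
for n,im in(('top',T['pixels']),('side',S['pixels'])):
    for k,kind,X in(('tube','red',(607.8,-324.4,68)),('powder','blue',(604.1,-155.7,86)),('wax','yellow',(589.4,314,19))):
        c=proj(n,X); q=near(im,kind,c,14 if k!='tube' else 8); print(n,k,'expect',c,'found',q, ray(n,q[0],q[1],X[2]) if q and n=='top' else '')
print(read_state()['eef_pos'],read_state()['clock'])
E
python3 - <<'E'
import cv2,numpy as np,sys
sys.path.insert(0,'.')
a=np.load('pics/top.npz')['pixels'][160:260,250:410,::-1]
cv2.imwrite('pics/t4.png',cv2.resize(np.load('pics/top.npz')['pixels'][150:270,235:395,::-1],None,fx=5,fy=5,interpolation=cv2.INTER_CUBIC))
E
```

```text
top tube expect [393.9 178.9] found (np.float64(392.6), np.float64(179.8), np.int64(38)) [ 605.6 -321.2   68. ]
top powder expect [327.4 179.1] found (np.float64(327.1), np.float64(179.9), np.int64(282)) [ 602.1 -155.1   86. ]
top wax expect [145.4 186.8] found (np.float64(144.3), np.float64(186.8), np.int64(236)) [589.4 316.9  19. ]
side tube expect [287.5 178.5] found (np.float64(288.0), np.float64(180.0), np.int64(9)) 
side powder expect [275.6 188.7] found (np.float64(276.4), np.float64(191.5), np.int64(97)) 
side wax expect [224.5 284.6] found (np.float64(224.7), np.float64(286.8), np.int64(163)) 
[ 457.0535006  -572.20775751  219.48340288] 23.25
```

I've used all my picture views. The numeric check puts the tube and powder jar within about 4 mm of their holder axes, and the wax block hasn't moved. Earlier pictures showed the slim and squat jars seated. Handing in.

```bash
python3 -c "
from cell import *
print(finish_job())"
```

```text
the job is handed in; nothing more can be done
None
```

I put all four containers into their matching holders, released them and handed the job in at about 23 s; the hand-in returned no verdict. The final camera check covered the tube, powder jar and wax block; earlier pictures showed the slim and squat jars seated, and the open tub's place was not re-measured.

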